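# Set flatted arbors in the V-cradles and start the gauge

## Task

First put the red setting arbor away, lying flat in the grey tray. Then lay every aluminium arbor on the table centred in a V-cradle of its own and roll it there until its orange flat faces straight up; when all of them lie so, press the green start plunger fully down and let it spring back. At the end all are still in place, flats up, and the other things on the bench have been left alone.

Things in the scene. Friction and masses are not known exactly. Their poses are not given: they have to be found in the camera images.
- arbor_a: Aluminium arbor, absent in some starts: bar 150 mm long, 30 mm diameter, 0.28 kg. Origin on its axis at mid-length, x along it. x -75 to -60 mm: square head, 30 mm sides, turned 40 degrees from the flat (stops it rolling; it lies level, axis 15 mm up). -60 to 45 mm: round. 45 to 75 mm: one orange flat, 6 mm deep, facing the body's +z; so flat up = z up. Starts on the bed, flat not up.
- arbor_b: Aluminium arbor, absent in some starts: bar 150 mm long, 30 mm diameter, 0.28 kg. Origin on its axis at mid-length, x along it. x -75 to -60 mm: square head, 30 mm sides, turned 40 degrees from the flat (stops it rolling; it lies level, axis 15 mm up). -60 to 45 mm: round. 45 to 75 mm: one orange flat, 6 mm deep, facing the body's +z; so flat up = z up. Starts on the bed, flat not up.
- arbor_c: Aluminium arbor, absent in some starts: bar 150 mm long, 30 mm diameter, 0.28 kg. Origin on its axis at mid-length, x along it. x -75 to -60 mm: square head, 30 mm sides, turned 40 degrees from the flat (stops it rolling; it lies level, axis 15 mm up). -60 to 45 mm: round. 45 to 75 mm: one orange flat, 6 mm deep, facing the body's +z; so flat up = z up. Starts on the bed, flat not up.
- arbor_d: Aluminium arbor, absent in some starts: bar 150 mm long, 30 mm diameter, 0.28 kg. Origin on its axis at mid-length, x along it. x -75 to -60 mm: square head, 30 mm sides, turned 40 degrees from the flat (stops it rolling; it lies level, axis 15 mm up). -60 to 45 mm: round. 45 to 75 mm: one orange flat, 6 mm deep, facing the body's +z; so flat up = z up. Starts on the bed, flat not up.
- setting_0: Red setting arbor; exactly one of setting_0, 1, 2 is present, in a cradle at the start. A bar 150 mm long, 30 mm diameter, 0.28 kg, round but for a square head (30 mm sides) at x -75 to -60 mm, no flat. Origin on its axis at mid-length, x along the bar.
- setting_1: Red setting arbor; exactly one of setting_0, 1, 2 is present, in a cradle at the start. A bar 150 mm long, 30 mm diameter, 0.28 kg, round but for a square head (30 mm sides) at x -75 to -60 mm, no flat. Origin on its axis at mid-length, x along the bar.
- setting_2: Red setting arbor; exactly one of setting_0, 1, 2 is present, in a cradle at the start. A bar 150 mm long, 30 mm diameter, 0.28 kg, round but for a square head (30 mm sides) at x -75 to -60 mm, no flat. Origin on its axis at mid-length, x along the bar.
- bed: Grey patch on the mat, fixed, where the arbors start, one to a bay, lying on the table plane: five rubber strips along its x, 160 mm long, 8 mm wide, 9 mm high, at y = -230, -115, 0, 115 and 215 mm, keep them apart. Origin at table height.
- stand: Grey stand, fixed, base plate 130 x 350 x 10 mm with four V-cradles in a row along its y axis, 85 mm apart. Origin under the centre of the base plate; x is the direction in which the bars lie. The V cheeks are slippery plastic (friction about 0.1): a seated bar turns in place when a fingertip pressed lightly on its top is drawn along the stand's y; 15 mm turns it about 1 rad.
- cradle_0 (a point): Centre of a V-cradle: the point on the axis of a bar seated and centred in it, 60 mm above the table. Two 90 degree V cheeks 14 mm thick, 42 mm wide, centred 30 mm either side of it along the stand's x, tops level with the bar's axis; between them 46 mm is open down to the base plate. Any arbor may go in any cradle, either way round.
- cradle_1 (a point): Centre of a V-cradle: the point on the axis of a bar seated and centred in it, 60 mm above the table. Two 90 degree V cheeks 14 mm thick, 42 mm wide, centred 30 mm either side of it along the stand's x, tops level with the bar's axis; between them 46 mm is open down to the base plate. Any arbor may go in any cradle, either way round.
- cradle_2 (a point): Centre of a V-cradle: the point on the axis of a bar seated and centred in it, 60 mm above the table. Two 90 degree V cheeks 14 mm thick, 42 mm wide, centred 30 mm either side of it along the stand's x, tops level with the bar's axis; between them 46 mm is open down to the base plate. Any arbor may go in any cradle, either way round.
- cradle_3 (a point): Centre of a V-cradle: the point on the axis of a bar seated and centred in it, 60 mm above the table. Two 90 degree V cheeks 14 mm thick, 42 mm wide, centred 30 mm either side of it along the stand's x, tops level with the bar's axis; between them 46 mm is open down to the base plate. Any arbor may go in any cradle, either way round.
- tray: Loose grey open tray, 100 (x) x 200 (y) x 30 mm high outside, walls and floor 5 mm, 0.5 kg. Origin under the centre of its floor; an arbor lies in it along its y with its axis 20 mm above the origin.
- plunger (a joint): Green-capped sprung start plunger on a blue 70 mm block: 0 when up, 0.014 m when fully pushed down; spring 3 N at rest to 9.5 N at the bottom, springs back by itself.
- plunger_top (a point): Centre of the top of the plunger's green cap (34 mm across), 84 mm above the table when up. Press straight down.
- blower: Bystander: black rubber air blower, 140 mm tall.
- wash_bottle: Bystander: pink bottle, 60 mm across, 150 mm tall.
- jar: Bystander: glass jar, 56 mm across, 80 mm tall.
- wipe_box: Bystander: white box 60 x 100 x 50 mm.
- lens_cell: Bystander: dark lens cell, a disc 50 mm across, 18 mm high.
- driver: Bystander: screwdriver with a red handle, lying on the mat.
Not all that is in view belongs to the job. Leave any brown look-alike of the part that bears plunger alone.

How it is judged:
By the outcome, as a careful person would: the job done as asked, in the order asked, and still so for the second after the job is handed in, with the robot touching nothing.
Of arbor_a, arbor_b, arbor_c, arbor_d only 3 to 4 are there at a start; the rules pass over those that are not, and their reading is None.
Of setting_0, setting_1, setting_2 only 1 to 1 are there at a start; the rules pass over those that are not, and their reading is None.
At some moment in a run one of arbor_a, arbor_b, arbor_c, arbor_d, tray may be knocked a few centimetres aside while the robot is not near it.
Once in a run the grip may slacken for a moment while it holds something.
It also fails if it takes over 210 s, if anything falls off the work surface, if the arm or the gripper's body presses on something with over 40 N, if the wrist force passes 120 N, or if a joint passes its speed limit or range.

## Robot

A 6-joint arm with a two-finger parallel gripper is mounted at the origin on the work surface. World frame = base frame: x ahead of the robot, y to its left, z up, the work surface at z = 0. Lengths are in m, angles in rad, forces in N, time in s.
With the tool pointing down it reaches from about 0.275 to 0.875 m from the base axis. Payload 12.5 kg.
Tool frame: the origin (TCP) lies at the very end of the fingers, on their centre line; the grasp point (between the pads) lies 19 mm behind it; x points along the fingers, y is the direction in which the jaws open and shut, and the axes are right-handed (so a half turn about x gives the same grasp; the last joint's range is limited). The gripper opens to 85 mm and grips with 20 to 120 N. Pads are 22 mm wide; open, the fingers measure 114 mm over their backs; the gripper's body (76 mm by 85 mm) begins 54 mm behind the grasp point. The pads swing forward as they close: fully open they stand 13 mm farther back than shut.
Start: joints at [-0.085, 0.351, 1.652, -0, 1.139, -0.085], TCP at [0.55, 0, 0.231] pointing down, gripper open.
Joint ranges: [-2.75, 2.75], [-0.79, 2.1], [0.01, 2.65], [-1.57, 4.71], [0.07, 3.14], [-2.87, 2.87]. Speed limits (rad/s): [2.22, 2.22, 2.79, 3.14, 3.14, 3.14].

## Interface

Orientations are given as a 3x3 rotation matrix whose columns are the frame's x, y, z axes.
In Python, from bench import manip gives the robot as it stands. Calls block until the motion is done:
- manip.move_ptp(position, orientation): joint-space move of the TCP to a pose.
- manip.move_l(position, attitude=None, max_speed=0.15): straight line of the TCP; attitude=None keeps the orientation; max_speed is the mean speed in m/s.
- manip.move_j(angles): joint-space move.
- manip.set_gripper(opening, effort=None): opening from 0.0 (shut) to 1.0 (fully open); effort is the grip in N (None keeps the last); returns when the fingers have stopped.
- manip.dwell(seconds).
- manip.inverse_kinematics(position, orientation): joint angles nearest the present ones, or None.
- manip.grab_frame(name): name is "scene" or "side" or "wrist"; returns (picture, depth): 384x512x3 uint8, red, green, blue; 384x512 float32, m along the optical axis (not along the pixel's ray), 0 where there is no reading.
- manip.get_calibration(name): a dict with "camera_matrix" (3x3 intrinsics, pixels), "k1" (the pictures are not rectified: a ray, as slopes to the right and down, at radius r is drawn at 1 + k1 r^2 times it, then the intrinsics apply), "R" (3x3) and "t" (3): a world point X has camera coordinates R X + t. Camera axes: x right, y down, z forward; pixel columns grow to the right and rows downward; lengths in m; the calibration is good to about 2 mm. A picture is of the moment at which its call begins: read the wrist's pose just before it. get_calibration takes no time and is no camera call; for the wrist camera it gives the pose at the moment of the call.
A pose or a line that the arm cannot do raises manip.Unreachable and nothing moves.
- manip.sign_off(): hands the job in, once; it reports no verdict.
Trained networks look in the newest picture that a camera, given by its name, has taken for a name from the list of things; names that differ only in an ending like _2 or _b are one class to them, and where a whole thing is asked for, a point or a joint stands for the part that bears it (a point fixed in the world has none). Each returns a list of dicts, best first, with "confidence" (0 to 1); they miss things now and then, are a little off and sometimes report something else, mostly with a low value. They report only what shows in the picture. A call takes as long as a camera call. They do not tell look-alikes from the thing itself.
- manip.look_for(camera, name): "at" ([x, y, z] in m, in world coordinates, good to about 4 mm: the middle of the surface that is visible of it).
Readings, each from a call of its own:
- manip.current_time(): time.
- manip.current_qpos(): joint angles.
- manip.current_joint_vel(): joint speeds.
- manip.current_joint_torque(): joint torques, N m.
- manip.current_ee_pos(): TCP position.
- manip.current_tcp_rot(): TCP orientation.
- manip.current_force(): force on the tool from outside, world axes, zero at the start.
- manip.current_ft_torque(): the same for the moment, N m.
- manip.current_grip_width(): opening from 0.0 (shut) to 1.0 (fully open).
Only numpy, scipy, OpenCV 4.12 (cv2) and the standard library are available. Lean on these libraries where they do the work, as an engineer would, in place of code of your own. Each camera call takes 0.05 s, during which the arm holds its last target. There are 200 camera calls.

## Working session

There is one attempt and no reset: what is moved stays moved. The work goes in short steps, each a Python script; the robot and the scene stay as the last script left them, time stands still between calls to the robot, and variables do not carry over. Pictures are saved under pics/ and viewed, and the job is handed in when it is done.

```bash
ls; mkdir -p pics
cat > h.py <<'E'
import numpy as np, cv2
from bench import manip as m
def cal(n):
    c=m.get_calibration(n); return np.array(c["camera_matrix"]),c["k1"],np.array(c["R"]),np.array(c["t"])
def snap(n,f=None):
    c=cal(n); p,d=m.grab_frame(n)
    if f: cv2.imwrite("pics/"+f,p[:,:,::-1])
    return p,d,c
def cloud(d,c):
    K,k,R,t=c; v,u=np.mgrid[:d.shape[0],:d.shape[1]]
    x=(u-K[0,2])/K[0,0]; y=(v-K[1,2])/K[1,1]
    r0=np.hypot(x,y); r=r0.copy()
    for _ in range(10): r=r0/(1+k*r*r)
    s=1/(1+k*r*r)
    P=np.stack([x*s*d,y*s*d,d],-1)
    P=(P-t)@R; P[d<=0]=np.nan
    return P
def proj(X,c):
    K,k,R,t=c; X=np.atleast_2d(X)@R.T+t; a=X[:,:2]/X[:,2:]
    a=a*(1+k*(a**2).sum(1,keepdims=True)); return a*[K[0,0],K[1,1]]+[K[0,2],K[1,2]]
def down(th):  # jaw direction (tool y) at world angle th
    x=np.array([0,0,-1.]); y=np.array([np.cos(th),np.sin(th),0]); return np.stack([x,y,np.cross(x,y)],1)
E
python3 - <<'E'
from h import *
for n in("scene","side","wrist"):
    snap(n,n+"0.png"); c=cal(n); print(n,(-c[2].T@c[3]).round(3),c[2][2].round(2),c[0][0,0])
    for k in("arbor_a","setting_0","tray","stand","plunger","bed"):
        print(k,[(np.round(r["at"],3).tolist(),round(r["confidence"],2)) for r in m.look_for(n,k)])
E
```

```text
pics
scene [1.216 0.156 0.851] [-0.63 -0.26 -0.73] 375.9950050261565
arbor_a [([0.468, -0.388, 0.027], 0.72), ([0.466, -0.046, 0.027], 0.68), ([0.467, -0.291, 0.023], 0.64)]
setting_0 [([0.571, 0.28, 0.07], 0.61)]
tray [([0.65, -0.276, 0.007], 0.94)]
stand [([0.58, 0.231, 0.011], 0.8)]
plunger [([0.739, 0.216, 0.083], 0.53), ([0.631, -0.063, 0.081], 0.48)]
bed [([0.473, -0.205, 0.002], 0.82), ([0.582, 0.229, 0.01], 0.26)]
side [ 0.108 -0.829  1.163] [ 0.34  0.53 -0.77] 407.2460275403722
arbor_a [([0.448, -0.058, 0.028], 0.95), ([0.451, -0.394, 0.03], 0.66), ([0.458, -0.301, 0.029], 0.59)]
setting_0 [([0.532, 0.273, 0.07], 0.56)]
tray [([0.657, -0.279, 0.006], 0.63)]
stand [([0.548, 0.187, 0.016], 0.8)]
plunger []
bed [([0.453, -0.246, 0.002], 0.95), ([0.377, 0.129, 0.02], 0.62)]
wrist [0.549 0.082 0.374] [ 0.   -0.32 -0.95] 317.3169732083613
arbor_a [([0.454, -0.049, 0.028], 0.87), ([0.568, 0.109, 0.008], 0.6), ([0.45, -0.281, 0.019], 0.58)]
setting_0 []
tray [([0.651, -0.242, 0.009], 0.93)]
stand [([0.57, 0.113, 0.008], 0.61)]
plunger [([0.626, -0.06, 0.082], 0.6), ([0.753, -0.066, 0.05], 0.49), ([0.57, 0.115, 0.007], 0.36)]
bed [([0.472, -0.119, -0.001], 0.65), ([0.388, 0.136, 0.018], 0.42)]
```

View pics/scene0.png

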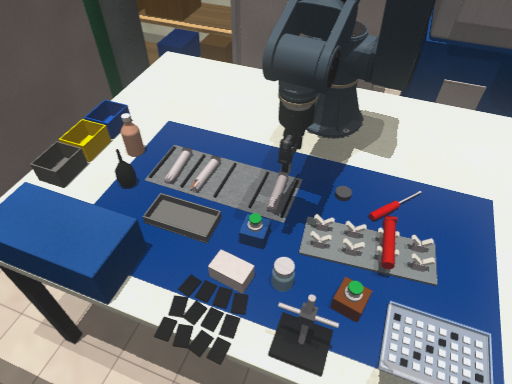

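View pics/side0.png

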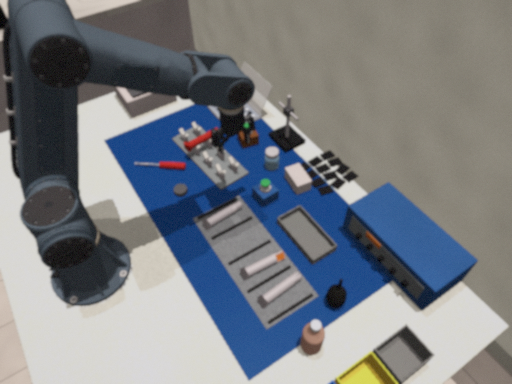

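View pics/wrist0.png

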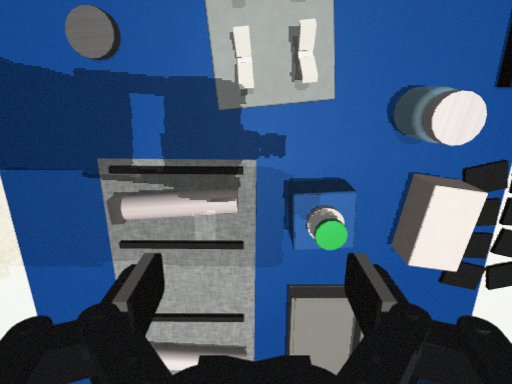

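Candidates in the scene picture:
- **Red:** the setting arbor lies in a cradle at (390,242). The screwdriver handle at (385,210) is not it.
- **Plunger:** the blue block at (255,222) is the one. The brown look-alike at (352,292) is to be left alone.
- **Tray:** the grey one at (183,216), not the bins at left or the button panel at lower right.
- **Arbors:** three on the bed, at (178,165), (207,175) and (278,190).

Next I'll take closer wrist views.

Run:
```python
from h import *
print(m.current_tcp_rot().round(2).tolist() if hasattr(m.current_tcp_rot(),'round') else m.current_tcp_rot())
R=np.array(m.current_tcp_rot())
for n,p in(("bed",[.48,-.10,.40]),("stand",[.57,.30,.33])):
    m.move_ptp(p,R); 
    pic,d,c=snap("wrist","w_%s1.png"%n); np.savez("pics/%s1.npz"%n,pic=pic,d=d,K=c[0],k=c[1],R=c[2],t=c[3])
    print(n,m.current_time(),np.round(m.current_qpos(),2))
    for k in(("arbor_a","tray","bed") if n=="bed" else ("setting_0","stand")):
        print(k,[(np.round(r["at"],3).tolist(),round(r["confidence"],2)) for r in m.look_for("wrist",k)])
```

```text
[[-0.0, 1.0, 0.0], [0.0, 0.0, -1.0], [-1.0, -0.0, -0.0]]
bed 1.9417 [-0.3   0.12  1.54  0.    1.48 -0.3 ]
arbor_a [([0.456, -0.286, 0.028], 0.92), ([0.457, -0.051, 0.028], 0.73)]
tray []
bed [([0.457, -0.183, -0.001], 0.57)]
stand 3.675 [ 0.41  0.46  1.25 -0.    1.43  0.41]
setting_0 [([0.554, 0.289, 0.074], 0.94)]
stand []
```

View pics/w_bed1.png

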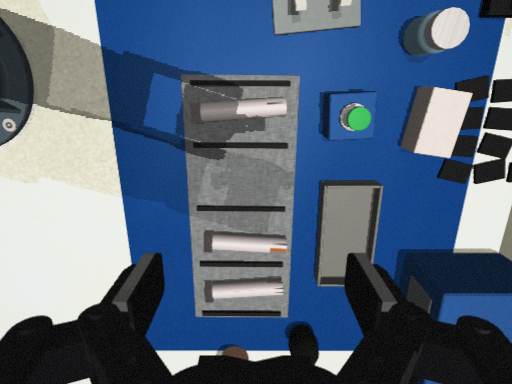

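View pics/w_stand1.png

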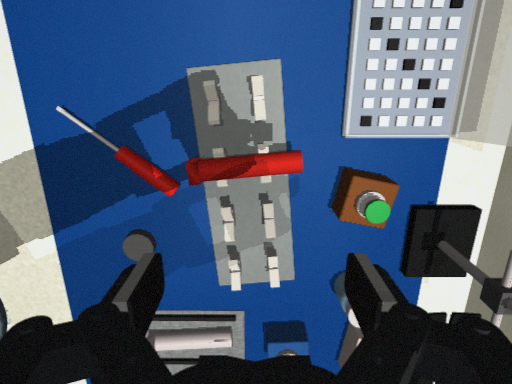

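```bash
cat >> h.py <<'E'
def bar(P,box,zmin=.012,zmax=.034):
    """bar pose from cloud P in box (x0,x1,y0,y1): centre xy, angle of axis, length"""
    q=P.reshape(-1,3); k=(q[:,0]>box[0])&(q[:,0]<box[1])&(q[:,1]>box[2])&(q[:,1]<box[3])&(q[:,2]>zmin)&(q[:,2]<zmax)
    q=q[k]; 
    if len(q)<50: return None
    (c,s,a)=cv2.minAreaRect(q[:,:2].astype(np.float32)); 
    mu=q[:,:2].mean(0); u=np.linalg.svd(q[:,:2]-mu,full_matrices=False)[2][0]; u*=np.sign(u[0]) if abs(u[0])>.5 else np.sign(u[1])
    v=np.array([-u[1],u[0]]); a=(q[:,:2]-mu)@u; b=(q[:,:2]-mu)@v
    lo,hi=np.percentile(a,.5),np.percentile(a,99.5); 
    top=q[q[:,2]>np.percentile(q[:,2],85)]
    return dict(c=mu+u*(lo+hi)/2,c2=mu+u*(lo+hi)/2+v*(((top[:,:2]-mu)@v).mean()),ang=np.arctan2(u[1],u[0]),L=hi-lo,W=np.ptp(np.percentile(b,[.5,99.5])),ztop=np.percentile(q[:,2],98),n=len(q))
def pr(d): print({k:np.round(v,4).tolist() for k,v in d.items()} if d else None)
E
python3 - <<'E'
from h import *
def ld(n):
    z=np.load("pics/%s1.npz"%n); return z["pic"],cloud(z["d"],(z["K"],float(z["k"]),z["R"],z["t"]))
pic,P=ld("bed")
for b in((.36,.56,-.12,0.0),(.36,.56,-.325,-.245),(.36,.56,-.43,-.34)): pr(bar(P,b))
k=(P[...,0]>.56)&(P[...,0]<.76)&(P[...,1]>-.42)&(P[...,1]<-.13)&(P[...,2]>.018)&(P[...,2]<.04)
print("tray",cv2.minAreaRect(P[k][:,:2].astype(np.float32)),np.median(P[k][:,2]))
k=(P[...,0]>.55)&(P[...,0]<.72)&(P[...,1]>-.13)&(P[...,1]<0)&(P[...,2]>.074)&(P[...,2]<.1)
print("plunger",P[k].mean(0),k.sum())
pic,P=ld("stand")
k=(P[...,0]>.45)&(P[...,0]<.7)&(P[...,1]>.02)&(P[...,1]<.45)&(P[...,2]>.006)&(P[...,2]<.07)&(pic[...,0].astype(int)-pic[...,1]<25)&(pic[...,2].astype(int)-pic[...,0]<25)
print("stand",cv2.minAreaRect(P[k][:,:2].astype(np.float32)))
k2=k&(P[...,2]>.05); 
n,l,st,ct=cv2.connectedComponentsWithStats(k2.astype(np.uint8))
for i in range(1,n):
    if st[i,4]>8: print("cheek",P[l==i].mean(0).round(4),st[i,4])
red=(pic[...,0]>120)&(pic[...,1]<80)
Q=P.copy(); Q[~red]=np.nan
pr(bar(Q,(.45,.7,.2,.4),.05,.09))
E
```

```text
{'c': [0.4547, -0.0536], 'c2': [0.4548, -0.054], 'ang': 0.0668, 'L': 0.1487, 'W': 0.0296, 'ztop': 0.0309, 'n': 1842}
{'c': [0.4632, -0.2886], 'c2': [0.463, -0.2923], 'ang': -0.0486, 'L': 0.1484, 'W': 0.0301, 'ztop': 0.0309, 'n': 1324}
{'c': [0.459, -0.3874], 'c2': [0.4594, -0.3923], 'ang': 0.0725, 'L': 0.1488, 'W': 0.0287, 'ztop': 0.0307, 'n': 1203}
tray ((0.6477960348129272, -0.27647334337234497), (0.10053660720586777, 0.19988451898097992), 0.08040034770965576) 0.028425915548418303
plunger [ 0.62692162 -0.06187191  0.08348078] 470
stand ((0.5752902030944824, 0.2524505853652954), (0.3880465030670166, 0.24937909841537476), 89.99124908447266)
cheek [0.5746 0.3847 0.0557] 147
cheek [0.5151 0.3791 0.0554] 153
cheek [0.5782 0.3469 0.0556] 133
cheek [0.5188 0.3411 0.0555] 135
cheek [0.5822 0.3017 0.0565] 104
cheek [0.5227 0.2962 0.0563] 107
cheek [0.5861 0.2597 0.0573] 68
cheek [0.5263 0.2544 0.0573] 70
cheek [0.5904 0.217  0.0561] 90
cheek [0.5308 0.2117 0.0559] 94
cheek [0.5938 0.1787 0.0553] 104
cheek [0.5342 0.1733 0.0551] 105
cheek [0.5982 0.1337 0.0565] 68
cheek [0.5387 0.1278 0.0562] 70
cheek [0.6018 0.095  0.0552] 87
cheek [0.5421 0.0894 0.0551] 85
{'c': [0.5647, 0.2804], 'c2': [0.5648, 0.2798], 'ang': 0.0668, 'L': 0.1523, 'W': 0.0371, 'ztop': 0.0757, 'n': 1373}
```

Run:
```python
from h import *
z=np.load("pics/stand1.npz"); pic=z["pic"]; P=cloud(z["d"],(z["K"],float(z["k"]),z["R"],z["t"]))
k=(P[...,0]>.45)&(P[...,0]<.68)&(P[...,1]>.02)&(P[...,1]<.45)&(P[...,2]>.007)&(P[...,2]<.013)
n,l,st,ct=cv2.connectedComponentsWithStats(k.astype(np.uint8)); print(sorted(st[1:,4])[-4:])
big=np.isin(l,[i for i in range(1,n) if st[i,4]>300])
r=cv2.minAreaRect(P[big][:,:2].astype(np.float32)); print("plate",r)
red=(pic[...,0]>120)&(pic[...,1]<80)
q=P[red&(P[...,2]>.04)&(P[...,1]>.2)]
u=np.array([np.cos(.092),np.sin(.092)]); a=(q[:,:2]-[.5543,.278])@u; b=(q[:,:2]-[.5543,.278])@[-u[1],u[0]]
for lo in np.arange(-.08,.1,.0125):
    s=q[(a>lo)&(a<lo+.0125)]; sb=b[(a>lo)&(a<lo+.0125)]
    if len(s)>5: print(round(lo,4),len(s),s[:,2].max().round(4),sb[np.argsort(s[:,2])[-15:]].mean().round(4),sb.min().round(4),sb.max().round(4))
print(a.min(),a.max())
```

```text
[np.int32(4), np.int32(6987), np.int32(7165)]
plate ((0.5584354996681213, 0.235772043466568), (0.13005098700523376, 0.3500887155532837), 5.356052875518799)
-0.0675 25 0.0761 -0.0015 -0.011 0.015
-0.055 74 0.0762 0.0017 -0.0031 0.0078
-0.0425 85 0.0761 0.0011 -0.0032 0.009
-0.03 55 0.076 0.0033 -0.0014 0.0083
-0.0175 35 0.0753 0.006 -0.0138 0.0086
-0.005 48 0.0741 -0.0052 -0.0144 0.0079
0.0075 121 0.0761 -0.0012 -0.0144 0.0138
0.02 196 0.0762 0.0004 -0.0131 0.0143
0.0325 194 0.0765 0.0012 -0.013 0.0143
0.045 199 0.0765 0.0005 -0.0133 0.014
0.0575 195 0.0758 -0.0007 -0.0131 0.0142
0.07 135 0.0771 0.0009 -0.0129 0.0139
-0.07000180376878054 0.2131217386209399
```

```bash
cat >> h.py <<'E'
SC=np.array([.5584,.2358]); SA=.0935
SX=np.array([np.cos(SA),np.sin(SA)]); SY=np.array([-SX[1],SX[0]])
CR=[SC+SY*o for o in(-.1275,-.0425,.0425,.1275)]
BITE=.0125
def st(s=""):
    print(s,"t",round(m.current_time(),1),"F",np.round(m.current_force(),1),"w",round(m.current_grip_width(),3),"p",np.round(m.current_ee_pos(),4))
def pick(xy,th,axz,up=.2):
    m.set_gripper(.6,60); R=down(th)
    m.move_ptp([*xy,up],R); m.move_l([*xy,axz-BITE+.03],max_speed=.2); m.move_l([*xy,axz-BITE],max_speed=.06); st("at")
    m.set_gripper(0,60); st("gripped"); m.move_l([*xy,up],max_speed=.15); st("up")
def place(xy,th,axz,up=.2):
    R=down(th); m.move_ptp([*xy,up],R); m.move_l([*xy,axz-BITE+.025],max_speed=.2)
    m.move_l([*xy,axz-BITE],max_speed=.04); st("down"); m.set_gripper(.6); m.move_l([*xy,up],max_speed=.2); st("rel")
E
python3 - <<'E'
from h import *
pick(CR[2],SA+np.pi/2,.060)
snap("wrist","red_up.png"); snap("scene","red_up_s.png")
E
```

```text
at t 7.1 F [0.2 0.1 0.1] w 0.597 p [0.5545 0.2781 0.0474]
gripped t 7.4 F [ 0.3 -2.4  6. ] w 0.326 p [0.5548 0.2781 0.0481]
up t 8.6 F [ 0.6  0.2 -4. ] w 0.328 p [0.5539 0.2779 0.1989]
```

View pics/red_up.png

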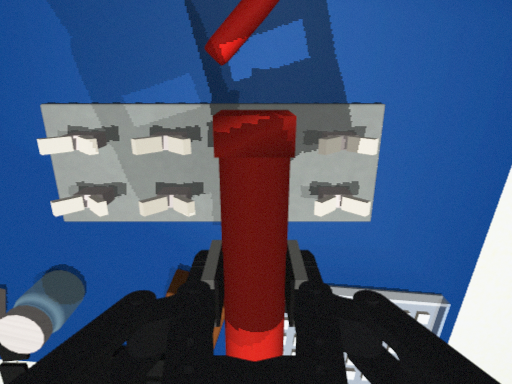

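```bash
cat >> h.py <<'E'
def tray(n="scene"):
    p,d,c=snap(n); P=cloud(d,c)
    k=(P[...,0]>.54)&(P[...,0]<.78)&(P[...,1]>-.45)&(P[...,1]<-.11)&(P[...,2]>.020)&(P[...,2]<.034)
    nn,l,s,_=cv2.connectedComponentsWithStats(cv2.dilate(k.astype(np.uint8),np.ones((3,3)))); i=1+s[1:,4].argmax()
    return cv2.minAreaRect(P[k&(l==i)][:,:2].astype(np.float32))
E
python3 - <<'E'
from h import *
t=tray(); print(t)
if abs(t[0][0]-.648)<.015 and abs(t[0][1]+.276)<.015:
    place([.648,-.268],0.,.024)
    m.move_ptp([.6,-.13,.33],down(0)); pic,d,c=snap("wrist","tray1.png"); P=cloud(d,c)
    red=(pic[...,0]>110)&(pic[...,1]<70); Q=P.copy(); Q[~red]=np.nan; pr(bar(Q,(.55,.75,-.42,-.13),.01,.08)); st()
    print(tray("wrist"))
    for b in((.36,.56,-.12,0.0),(.36,.56,-.335,-.245),(.36,.56,-.44,-.34)): pr(bar(P,b))
E
```

```text
((0.6489177346229553, -0.27831578254699707), (0.10350480675697327, 0.2014625519514084), 0.21298439800739288)
down t 12.5 F [-0.  -0.2 -3.7] w 0.327 p [ 0.6481 -0.2681  0.0116]
rel t 13.9 F [-0.3  0.4 -0.2] w 0.6 p [ 0.6474 -0.2678  0.1986]
{'c': [0.6471, -0.2705], 'c2': [0.648, -0.2705], 'ang': 1.5577, 'L': 0.1487, 'W': 0.0279, 'ztop': 0.0359, 'n': 1557}
 t 14.8 F [ 0.3 -0.   0. ] w 0.598 p [ 0.5999 -0.1309  0.328 ]
((0.6482247114181519, -0.27155131101608276), (0.1518941968679428, 0.029921025037765503), 89.90476989746094)
{'c': [0.4204, -0.0733], 'c2': [0.4204, -0.0738], 'ang': 0.0307, 'L': 0.1194, 'W': 0.0294, 'ztop': 0.0307, 'n': 2042}
{'c': [0.4637, -0.2876], 'c2': [0.4636, -0.292], 'ang': -0.0316, 'L': 0.1493, 'W': 0.0311, 'ztop': 0.0305, 'n': 1496}
{'c': [0.4597, -0.3845], 'c2': [0.4596, -0.3882], 'ang': -0.002, 'L': 0.1507, 'W': 0.027, 'ztop': 0.0302, 'n': 426}
```

View pics/tray1.png

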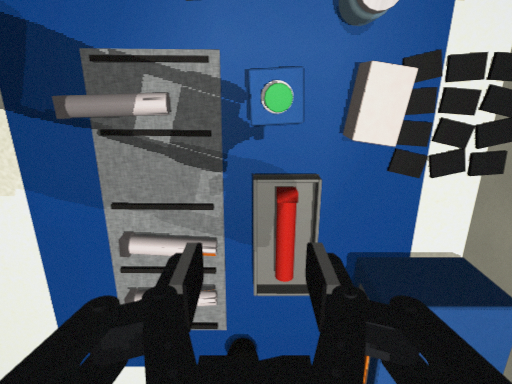

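```bash
cat >> h.py <<'E'
def fetch(xy0,ci,tag,half=.06):
    """look at the bar near xy0, pick it, lay it in cradle ci"""
    m.set_gripper(.6,60)
    m.move_ptp([xy0[0],xy0[1]+.07,.30],down(0)); pic,d,c=snap("wrist",tag+"_bed.png"); P=cloud(d,c)
    b=bar(P,(xy0[0]-.13,xy0[0]+.13,xy0[1]-half,xy0[1]+half)); pr(b)
    if not(b and abs(b["L"]-.15)<.004): print("bad"); return
    pick(b["c2"],b["ang"]+np.pi/2,.015); snap("wrist",tag+"_up.png")
    if m.current_grip_width()<.2: print("lost"); return
    place(CR[ci],SA+np.pi/2,.0605)
E
python3 - <<'E'
from h import *
fetch([.41,-.073],3,"b1")
m.move_ptp([*(CR[3]+SX*-.05),.24],down(SA+np.pi/2)); snap("wrist","b1_cr.png")
E
```

```text
{'c': [0.4047, -0.0706], 'c2': [0.4048, -0.0737], 'ang': 0.0355, 'L': 0.1485, 'W': 0.0292, 'ztop': 0.0307, 'n': 2263}
at t 19.4 F [-0.6  0.2 -0.1] w 0.599 p [ 0.4047 -0.0737  0.0024]
gripped t 19.8 F [-0.9  1.6  5.8] w 0.328 p [ 0.405  -0.0737  0.003 ]
up t 21.2 F [-0.2  0.1 -2.8] w 0.325 p [ 0.4044 -0.0736  0.1993]
down t 24.5 F [-1.6 -2.3  2.4] w 0.328 p [0.5465 0.3627 0.0481]
rel t 25.8 F [ 0.   0.1 -0.1] w 0.604 p [0.546  0.3624 0.1987]
```

```bash
cd pics; python3 -c "
import cv2,numpy as np
a=[cv2.resize(cv2.imread(f),(400,300)) for f in('b1_bed.png','b1_up.png','b1_cr.png')]
cv2.imwrite('m1.png',np.vstack([np.hstack(a[:2]),np.hstack([a[2],a[2]*0])]))"
```

```text
(no output)
```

View pics/m1.png

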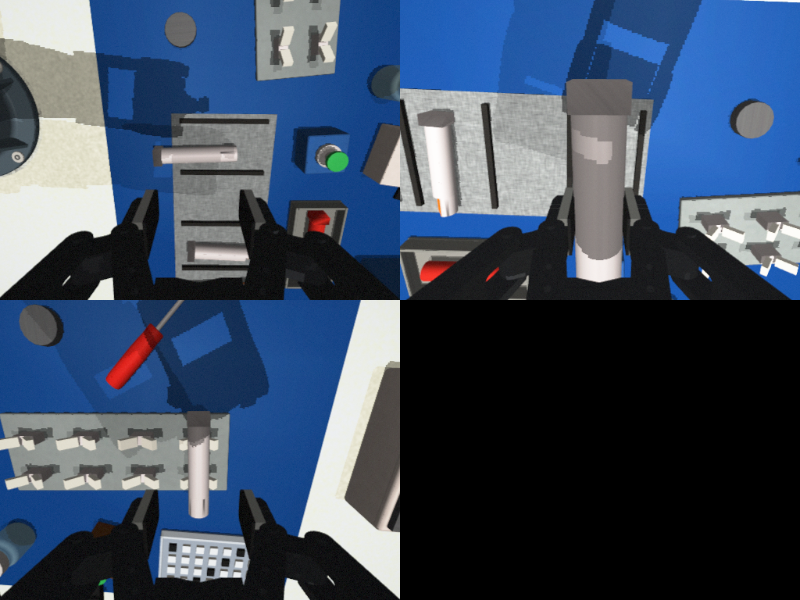

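Run:
```python
from h import *
fetch([.463,-.292],2,"b2",.04)
fetch([.459,-.391],1,"b3",.04)
m.move_ptp([*(CR[2]+SX*.12),.20],down(SA-np.pi/2)); pic,d,c=snap("wrist","cr_all.png"); np.savez("pics/cr_all.npz",pic=pic,d=d,K=c[0],k=c[1],R=c[2],t=c[3])
P=cloud(d,c)
for i in(1,2,3):
    q=P.reshape(-1,3); a=(q[:,:2]-CR[i])@SX; b=(q[:,:2]-CR[i])@SY; k=(abs(a)<.12)&(abs(b)<.03)&(q[:,2]>.066)
    print(i,a[k].min(),a[k].max(),k.sum(), [np.max(q[k&(a>s)&(a<s+.02),2],initial=0).round(4) for s in np.arange(-.08,.08,.02)])
st()
```

```text
{'c': [0.4636, -0.2901], 'c2': [0.4635, -0.2929], 'ang': -0.0519, 'L': 0.1486, 'W': 0.0295, 'ztop': 0.0307, 'n': 2218}
at t 31.9 F [ 0.1 -0.3 -0.2] w 0.599 p [ 0.4635 -0.2929  0.0024]
gripped t 32.2 F [-1.   1.1  4.9] w 0.334 p [ 0.4638 -0.2931  0.0031]
up t 33.7 F [ 0.  -0.  -3.2] w 0.331 p [ 0.4631 -0.2926  0.1992]
down t 37.4 F [-1.2 -0.7  2.8] w 0.331 p [0.5545 0.2781 0.0481]
rel t 38.6 F [-0.7 -0.5  0.4] w 0.599 p [0.5539 0.2779 0.1988]
{'c': [0.4591, -0.3899], 'c2': [0.4593, -0.3929], 'ang': 0.0696, 'L': 0.1487, 'W': 0.029, 'ztop': 0.0308, 'n': 2239}
at t 44.5 F [-0.6  0.8  1.3] w 0.603 p [ 0.4593 -0.3929  0.0024]
gripped t 44.8 F [-0.8  0.4  5. ] w 0.328 p [ 0.4595 -0.3931  0.0031]
up t 46.2 F [ 0.2  0.1 -3.5] w 0.327 p [ 0.459  -0.3926  0.199 ]
down t 50.0 F [-2.2 -2.4  3.4] w 0.328 p [0.5624 0.1934 0.0481]
rel t 51.2 F [-0.3 -0.2 -0.7] w 0.602 p [0.5618 0.1933 0.1988]
1 0.017393439324392055 0.11672335277418902 1212 [np.float64(0.0), np.float64(0.0), np.float64(0.0), np.float64(0.0), np.float64(0.0691), np.float64(0.0751), np.float64(0.0757), np.float64(0.0758)]
2 -0.07649289908348718 0.119992516285122 4238 [np.float64(0.0761), np.float64(0.076), np.float64(0.0759), np.float64(0.0761), np.float64(0.0758), np.float64(0.076), np.float64(0.0761), np.float64(0.0758)]
3 0.017719458446379982 0.11679055044041664 1224 [np.float64(0.0), np.float64(0.0), np.float64(0.0), np.float64(0.0), np.float64(0.0693), np.float64(0.0756), np.float64(0.0761), np.float64(0.0761)]
 t 54.0 F [-0.4  0.1  0.2] w 0.603 p [0.6739 0.2893 0.2   ]
```

View pics/cr_all.png

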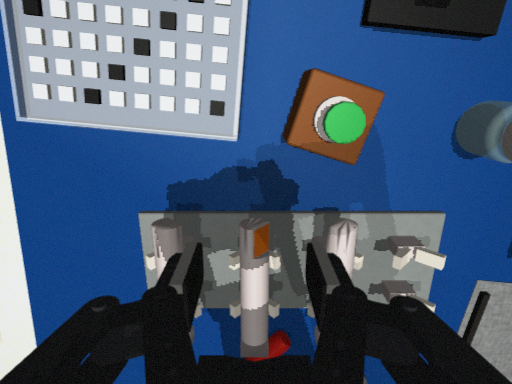

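Run:
```python
import cv2,numpy as np
a=cv2.imread('pics/cr_all.png'); f=lambda x0:cv2.resize(a[205:275,x0:x0+65],None,fx=6,fy=6,interpolation=cv2.INTER_CUBIC)
cv2.imwrite('pics/z.png',np.hstack([f(135),f(312)]))
```

```text
(no output)
```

View pics/z.png

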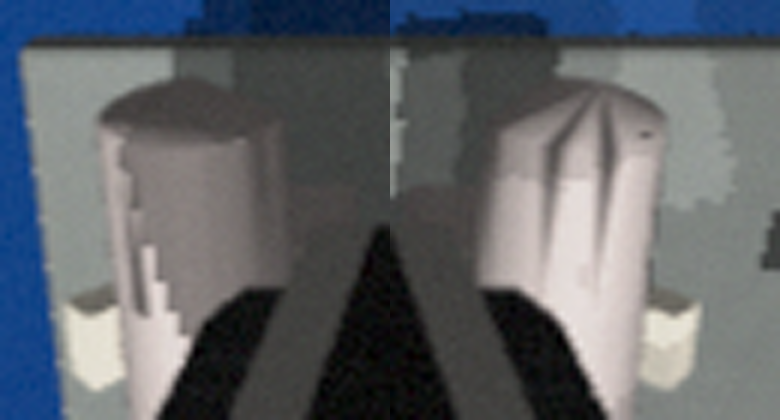

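Run:
```python
from h import *
z=np.load("pics/cr_all.npz"); P=cloud(z["d"],(z["K"],float(z["k"]),z["R"],z["t"])); q=P.reshape(-1,3)
for i in(1,2,3):
    a=(q[:,:2]-CR[i])@SX; b=(q[:,:2]-CR[i])@SY
    k=(a>.0725)&(a<.080)&(abs(b)<.022)&(q[:,2]>.04)&(q[:,2]<.08)
    H=np.histogram2d(q[k,2],b[k],bins=[np.arange(.040,.080,.003),np.arange(-.021,.0211,.003)])[0].astype(int)
    print(i,np.percentile(a[(abs(b)<.01)&(abs(q[:,2]-.068)<.01)],99)); print(H[::-1])
z=np.load("pics/stand1.npz"); P=cloud(z["d"],(z["K"],float(z["k"]),z["R"],z["t"])); k=(P[...,0]>.7)&(P[...,2]>.09)&(P[...,1]<.4); print(P[k].min(0),P[k].max(0))
```

```text
1 0.1904176733688479
[[0 0 0 0 0 0 0 0 0 0 0 0 0 0]
 [0 0 0 0 5 4 7 6 6 1 0 0 0 0]
 [0 0 0 4 5 6 6 7 4 9 2 0 0 0]
 [0 0 1 4 3 4 4 3 4 3 7 1 0 0]
 [0 0 5 5 6 4 4 3 2 5 7 4 0 0]
 [0 1 3 4 4 5 4 6 6 6 2 6 0 0]
 [0 1 4 3 3 3 3 3 3 4 2 0 0 0]
 [0 1 3 3 4 4 5 5 3 2 0 0 0 0]
 [0 0 3 3 6 4 3 4 4 1 0 0 0 0]
 [0 0 0 5 1 4 4 3 1 0 0 0 0 0]
 [0 0 0 0 3 3 4 1 0 0 0 0 0 0]
 [0 0 0 0 0 0 0 0 0 0 0 0 0 0]
 [0 0 0 0 0 0 0 0 0 0 0 0 0 0]]
2 0.07428304768934248
[[0 0 0 0 0 0 0 0 0 0 0 0 0 0]
 [0 0 0 0 0 0 1 7 5 1 0 0 0 0]
 [0 0 0 0 0 0 8 7 6 8 3 0 0 0]
 [0 0 0 0 1 6 3 5 5 3 4 2 0 0]
 [0 0 0 0 5 5 3 4 3 3 4 4 0 0]
 [0 0 0 5 5 4 5 6 4 3 4 2 0 0]
 [0 0 4 2 3 4 3 4 3 6 5 3 0 0]
 [0 0 4 6 4 3 4 4 5 3 3 2 0 0]
 [0 0 2 3 3 3 3 3 4 5 2 1 0 0]
 [0 0 1 5 5 6 4 3 3 4 3 1 0 0]
 [0 0 0 0 1 3 4 6 5 1 1 0 0 0]
 [0 0 0 0 1 0 1 0 0 1 0 0 0 0]
 [0 0 0 0 0 0 0 0 0 0 0 0 0 0]]
3 0.07488191424377826
[[0 0 0 0 0 0 1 0 0 0 0 0 0 0]
 [0 0 0 0 3 8 8 8 6 2 0 0 0 0]
 [0 0 0 7 8 6 5 5 4 8 0 0 0 0]
 [0 0 6 5 4 2 3 6 5 5 6 0 0 0]
 [0 1 6 4 4 5 7 3 3 1 3 2 0 0]
 [0 3 5 4 3 2 4 4 3 6 5 3 0 0]
 [0 0 3 3 5 5 3 3 4 4 3 3 0 0]
 [0 0 0 3 3 5 3 4 5 2 4 4 0 0]
 [0 0 0 0 2 1 5 5 4 7 3 2 0 0]
 [0 0 0 0 0 2 4 4 3 3 2 0 0 0]
 [0 0 0 0 0 0 0 3 3 2 0 0 0 0]
 [0 0 0 0 0 0 0 0 0 0 0 0 0 0]
 [0 0 0 0 0 0 0 0 0 0 0 0 0 0]]
[0.85337729 0.09788508 0.09009384] [0.88151819 0.31037892 0.1720749 ]
```

```bash
cat >> h.py <<'E'
def face(tag=None):
    """flat angles (deg from up toward +SY) and centring of bars in cradles 1..3"""
    m.move_ptp([*(CR[2]+SX*.12),.20],down(SA-np.pi/2)); m.dwell(.3)
    pic,d,c=snap("wrist",tag); P=cloud(d,c); q=P.reshape(-1,3); col=pic.reshape(-1,3).astype(int); out={}
    for i in(1,2,3):
        a=(q[:,:2]-CR[i])@SX; b=(q[:,:2]-CR[i])@SY; z=q[:,2]-.06
        e=(a>.0725)&(a<.085)&(abs(b)<.017)&(abs(z)<.017); B=b[e]; Z=z[e]
        # end-face fit: angle with least points beyond 9 mm
        al=np.radians(np.arange(-180,180,1)); pj=np.sin(al)[:,None]*B+np.cos(al)[:,None]*Z
        cost=np.maximum(pj-.009,0).sum(1); w=np.exp(-(cost-cost.min())/(.002)); A=np.degrees(np.angle((w*np.exp(1j*al)).sum()))
        r=[round(A,1),int(e.sum()),"end a %.4f"%np.median(a[e])]
        o=(a>.047)&(a<.073)&(abs(b)<.02)&(z>-.01)&(col[:,0]-col[:,2]>45)
        if o.sum()>60:
            X=np.stack([b,z],1)[o]; mu=np.median(X,0); X=X-mu; X=X[np.linalg.norm(X,axis=1)<.012]
            v=np.linalg.svd(X-X.mean(0),full_matrices=False)[2][1]; v=v*np.sign(v@(mu if np.linalg.norm(mu)>.004 else [0,1]))
            r+=["flat %.1f"%np.degrees(np.arctan2(v[0],v[1])),"off %.4f"%(v@(mu+X.mean(0))),int(o.sum())]
        t=(abs(a)<.04)&(abs(b)<.012)&(z>.008)
        if t.sum()>30: r.append("top %.4f b %.4f"%(np.percentile(z[t],97),np.median(b[t&(z>np.percentile(z[t],70))])))
        out[i]=r; print(i,r)
    return out
def stroke(i,dist,a0=0.,F=5.):
    """draw the fingertip dist (m, +SY) over bar in cradle i"""
    R=down(SA); p=lambda b,z:[*(CR[i]+SX*a0+SY*b),z]
    m.move_ptp(p(-dist/2,.12),R); m.move_l(p(-dist/2,.080)); f0=m.current_force()[2]; z=.078
    while True:
        m.move_l(p(-dist/2,z),max_speed=.02); f=m.current_force()[2]-f0
        if f>F or z<.068: break
        z-=.0005 if f<1 else .0003
    log=[(round(z,4),round(f,1))]
    n=max(2,int(abs(dist)/.004)+1)
    for b in np.linspace(-dist/2,dist/2,n+1)[1:]:
        m.move_l(p(b,z),max_speed=.03); f=m.current_force()-0; log.append((round(z,4),np.round(f-[0,0,f0],1).tolist()))
        fz=f[2]-f0
        if fz>1.6*F: z+=.0004
        elif fz<.6*F: z-=.0004
    m.move_l(p(dist/2,.10)); print(log)
E
python3 - <<'E'
from h import *
m.move_l([*(CR[2]+SX*.12),.20]); m.set_gripper(0,20); face("f0.png")
stroke(2,.013); face("f1.png"); st()
E
```

```text
1 [np.float64(132.6), 318, 'end a 0.0742', 'top 0.0152 b -0.0005']
2 [np.float64(-49.7), 309, 'end a 0.0739', 'flat -49.9', 'off 0.0093', 166, 'top 0.0153 b -0.0008']
3 [np.float64(-143.3), 324, 'end a 0.0743', 'top 0.0151 b -0.0003']
[(0.0742, np.float64(6.2)), (0.0742, [-0.4, -0.8, 5.2]), (0.0742, [-0.1, -1.7, 5.1]), (0.0742, [0.5, -1.9, 5.7]), (0.0742, [-0.2, -1.8, 5.0])]
1 [np.float64(130.3), 320, 'end a 0.0743', 'top 0.0151 b -0.0004']
2 [np.float64(0.2), 319, 'end a 0.0745', 'flat 0.6', 'off 0.0088', 243, 'top 0.0156 b 0.0002']
3 [np.float64(-141.2), 320, 'end a 0.0743', 'top 0.0152 b -0.0012']
 t 62.5 F [-0.3 -0.9  0.5] w -0.004 p [0.6738 0.2894 0.2   ]
```

View pics/f1.png

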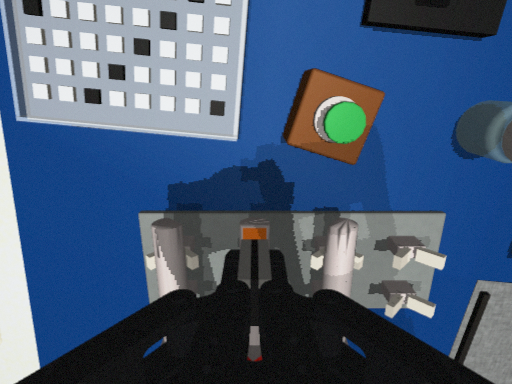

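Bar 2's flat now measures about 0.5° from up, and (255,232) in the picture shows orange facing up. Now the other two bars.

Run:
```python
from h import *
for _ in range(3): stroke(1,-.01134)
for _ in range(3): stroke(3,.01222)
r=face("f2.png"); st()
for i in(1,3):
    f=[x for x in r[i] if isinstance(x,str) and x.startswith("flat")]
    if f and 1.<abs(float(f[0][5:]))<40: stroke(i,-np.radians(float(f[0][5:]))*.015); go=1
face("f3.png"); st()
```

```text
[(0.0742, np.float64(7.4)), (0.0742, [-0.5, -0.8, 5.9]), (0.0742, [-0.6, 1.5, 5.9]), (0.0742, [-0.1, -0.1, 4.3])]
[(0.0742, np.float64(7.7)), (0.0742, [-1.0, 0.5, 4.8]), (0.0742, [-0.6, 0.8, 4.7]), (0.0742, [0.3, 0.2, 5.7])]
[(0.0742, np.float64(7.2)), (0.0742, [-0.4, 1.6, 5.2]), (0.0742, [0.3, 0.2, 5.2]), (0.0742, [-0.5, 0.8, 5.5])]
[(0.0742, np.float64(6.7)), (0.0742, [-1.4, -1.3, 6.3]), (0.0742, [-0.6, -1.4, 4.8]), (0.0742, [-1.0, -1.0, 4.9]), (0.0742, [-0.1, 0.3, 6.2])]
[(0.0744, np.float64(6.4)), (0.0744, [-0.6, -0.2, 5.4]), (0.0744, [0.4, -1.4, 4.7]), (0.0744, [-0.3, -0.4, 5.5]), (0.0744, [0.8, -0.4, 5.2])]
[(0.0742, np.float64(8.5)), (0.0742, [-0.5, -0.1, 6.5]), (0.0742, [0.2, -1.0, 6.5]), (0.0742, [0.1, -0.1, 6.2]), (0.0742, [-0.1, -1.2, 6.5])]
1 [np.float64(1.6), 347, 'end a 0.0753', 'flat 1.1', 'off 0.0088', 603, 'top 0.0152 b -0.0002']
2 [np.float64(-0.7), 323, 'end a 0.0745', 'flat 0.5', 'off 0.0088', 241, 'top 0.0156 b -0.0002']
3 [np.float64(2.5), 348, 'end a 0.0753', 'flat 1.1', 'off 0.0088', 594, 'top 0.0151 b -0.0004']
 t 90.7 F [-0.6  0.4 -0.3] w 0.003 p [0.6738 0.2895 0.1999]
[(0.0742, np.float64(6.9)), (0.0742, [-2.4, -0.3, 7.4]), (0.0742, [-2.1, 0.8, 7.9])]
[(0.0742, np.float64(7.3)), (0.0742, [-1.7, -1.0, 7.6]), (0.0742, [-2.0, -0.2, 7.4])]
1 [np.float64(1.3), 355, 'end a 0.0754', 'flat 1.2', 'off 0.0089', 606, 'top 0.0152 b -0.0003']
2 [np.float64(0.9), 322, 'end a 0.0745', 'flat 0.4', 'off 0.0088', 240]
3 [np.float64(2.3), 351, 'end a 0.0753', 'flat 0.7', 'off 0.0088', 591, 'top 0.0152 b -0.0005']
 t 101.5 F [-0.9  0.1 -0.1] w 0.003 p [0.6738 0.2895 0.1999]
```

View pics/f3.png

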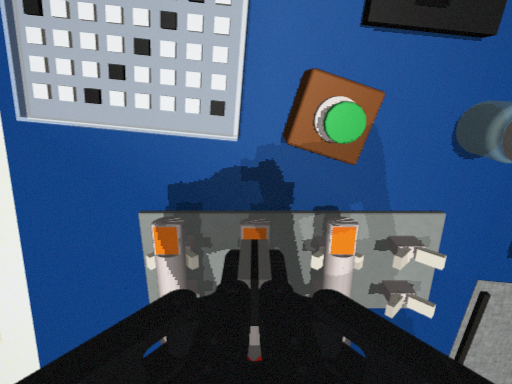

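All three flats are within about 1.2° of up and the bars are centred to within 1 mm. Next I press the plunger on the blue block.

Run:
```python
from h import *
xy=[.627,-.062]; R=down(0)
m.move_ptp([*xy,.15],R); m.move_l([*xy,.09]); st(); f0=m.current_force()[2]; z=.0745
m.move_l([*xy,z],max_speed=.03)
while z>.064:
    z-=.001; m.move_l([*xy,z],max_speed=.02); f=m.current_force()[2]-f0; print(round(z,4),round(f,1),round(m.current_ee_pos()[2],4))
    if f>18: break
m.dwell(.3); m.move_l([*xy,.15],max_speed=.08)
m.move_ptp([.58,-.02,.33],down(0)); m.dwell(.3); pic,d,c=snap("wrist","pl.png"); P=cloud(d,c)
k=(P[...,0]>.58)&(P[...,0]<.68)&(P[...,1]>-.12)&(P[...,1]<-.01)&(pic[...,1]>pic[...,0].astype(int)+60); print("plunger",np.nanmedian(P[k],0))
face("f4.png"); snap("scene","end.png"); st()
```

```text
t 103.8 F [-0.   1.2  0.3] w -0.002 p [ 0.6274 -0.0618  0.0905]
0.0735 6.9 0.0742
0.0725 7.2 0.0732
0.0715 8.0 0.0722
0.0705 8.6 0.0713
0.0695 10.1 0.0703
0.0685 14.4 0.07
0.0675 23.8 0.0699
plunger [ 0.62735644 -0.06208859  0.08357442]
1 [np.float64(1.2), 350, 'end a 0.0754', 'flat 1.0', 'off 0.0088', 607, 'top 0.0152 b -0.0003']
2 [np.float64(1.0), 324, 'end a 0.0745', 'flat -0.2', 'off 0.0088', 238, 'top 0.0153 b -0.0001']
3 [np.float64(1.1), 349, 'end a 0.0753', 'flat 0.9', 'off 0.0088', 592, 'top 0.0151 b -0.0006']
 t 110.9 F [ 0.2 -0.5 -0.5] w 0.001 p [0.674  0.2892 0.2001]
```

View pics/end.png

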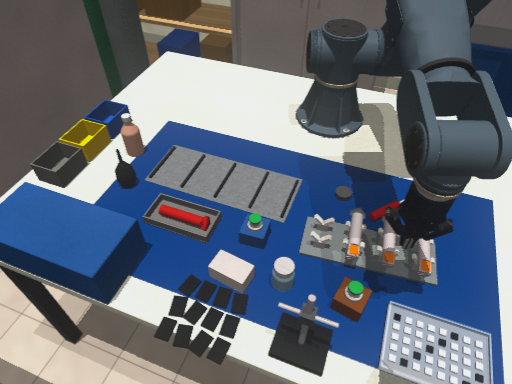

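The final picture shows:
- The red arbor is in the tray at (185,215), and the bed is empty.
- Three arbors lie in cradles with their orange flats up, at (354,250), (388,256) and (424,267).
- The plunger is back up, and the bystanders are where they were.

I'll hand it in.

Run:
```python
from h import *
m.sign_off(); st()
```

```text
the job is handed in; nothing more can be done
the job is handed in; nothing more can be done
```

The job is done and handed in, after about 111 s on the robot's clock. I first put the red setting arbor flat in the tray. I then laid the three aluminium arbors that were present in cradles 1 to 3 and rolled their flats up. Last, I pressed the plunger on the blue block to its stop.

- **Arbors:** the last checks put the flats within about 1° of straight up, and the bars centred to within about 1 mm.
- **Plunger:** it went down to its stop, with the fingertip halting at 70 mm and the force rising to 24 N. It sprang back to 83.6 mm.
- **Red arbor:** it lies level in the tray, and the final picture shows it there.
- **Bystanders:** nothing looked moved in the final picture, which was my only check on them.
- **Disturbance:** one arbor was knocked about 5 cm aside early on. I measured it again before picking it up. No check failed, and I saw no grip slip.

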